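# Slide the brass spacer sleeve onto the stand's post

### The job

Slide the brass spacer sleeve over the upright steel post of the blue stand and let it down until it sits flat on the stand's foot, then let go of it. Leave the white sleeve and the black-and-white eyepiece standing where they are.

Things in the scene. Friction and masses are not known exactly. Their poses are not given: they have to be found in the camera images.
- brass_sleeve_center (a point): Centre (half-way up, on the axis) of the loose brass sleeve: a plain yellow metal ring standing upright on the bench, outside diameter 50 mm, bore 30 mm right through (walls 10 mm), 44 mm high, about 0.25 kg. z is its axis; either end may be down. It is to be gripped round the outside.
- white_sleeve_center (a point): Centre (half-way up, on the axis) of a loose white plastic sleeve of the very same sizes as the brass one, standing upright on the bench; the wrong one, to be left alone. z is its axis.
- post_seat (a point): Point on the post's axis at the upper face of the stand's foot, where the sleeve is to sit. The stand is fixed to the bench: a blue square foot 90 x 90 mm and 10 mm thick with four small screw heads at its corners, and in its middle an upright steel post 16 mm in diameter whose bullet-nosed top (tapering over the last 12 mm) ends 54 mm above this point, 64 mm above the bench. z points up along the post; x and y run along the foot's edges.
- eyepiece_center (a point): Centre (half-way up) of a loose black-and-white microscope eyepiece, 37 mm across and 42 mm high, standing upright on the bench; to be left alone. z points up.
Things that resemble listed ones, but are neither listed nor needed, are in the scene too. There is more than one size of the part that bears brass_sleeve_center; the job needs the smallest.

How it is judged:
By the outcome, as a careful person would: the job done as asked, in the order asked, and still so for the second after the job is handed in, with the robot touching nothing.
It also fails if it takes over 35 s, if anything falls off the work surface, if the arm or the gripper's body presses on something with over 40 N, if the wrist force passes 120 N, or if a joint passes its speed limit or range.

### The arm

A 6-joint arm with a two-finger parallel gripper is mounted at the origin on a cart in front of the work surface, level with it; the furniture and walls round the work are solid. World frame = base frame: x ahead of the robot, y to its left, z up, the work surface at z = 0. Lengths are in m, angles in degrees, forces in N, time in s.
With the tool pointing down it reaches from about 0.3 to 0.75 m from the base axis. Payload 8.5 kg.
Tool frame: the origin (TCP) lies on the centre line of the jaws, within the pads' length; the fingertips stand 19 mm ahead of it and the grasp point (between the pads) is the TCP (env.tcp_to_tips is the z of the fingertips in the tool frame, in m); z points along the fingers, y is the line along which they close (so a half turn about z gives the same grasp; the last joint's range is limited). The gripper opens to 85 mm and grips with 20 to 120 N. Pads are 22 mm wide; open, the fingers measure 114 mm over their backs; the gripper's body (76 mm by 85 mm) begins 54 mm behind the grasp point. The pads swing forward as they close: fully open they stand 13 mm farther back than shut.
Start: joints at [60.373, 21.807, 74.336, -0, 83.858, -12.336], TCP at [0.163, 0.525, 0.25] pointing down, gripper open.
Joint ranges: [-178.18, 178.18], [-50.72, 133.34], [12.68, 142.11], [-81.47, 261.47], [9.98, 163.14], [-165.26, 165.26]. Speed limits (degrees/s): [136.94, 136.94, 180, 180, 180, 180].

### API

Orientations are given as a 3x3 rotation matrix whose columns are the frame's x, y, z axes.
In Python, from rig import env gives the robot as it stands.
- The arm moves only by the tool servo_tool, never from a script. Its argument "steps" is a list of rows, each an object of numbers: "tx", "ty", "tz": the shift along the world's x, y, z in cm; "yaw": the turn about the world's z in degrees; "claw": the finger opening in cm, from 0 to 8.54. In form: [{"tx": .., "ty": .., "tz": .., "yaw": .., "claw": ..}, ...]. A call has 1 to 20 rows; each row shifts and turns the commanded pose from where the row before left it; what a row does not reach is not made up. A row lasts 1/10 s, in which the tool goes at most 50 mm and 8.59 degrees, less where a joint would pass 70% of its speed; a pose out of reach is approached as far as the arm can. A call with a gripper value outside its range is refused whole. The fingers move at their own pace and stop on an object; "newtons" is the grip in N (left out, the last holds). Time passes only in rows, so rows that do not move let the fingers close. It gives the time, the measured TCP pose, the force, the opening and the grip force at its end, in the units of the state.
- env.observe(): the state, without advancing time (a new reading comes with each control period).
- env.get_image(name): name is "side" or "top" or "wrist"; returns (picture, depth): 384x512x3 uint8, red, green, blue; 384x512 float32, m along the optical axis (not along the pixel's ray), 0 where there is no reading.
- env.camera_model(name): a dict with "fovy" (degrees; the focal length in pixels is half the picture's height over the tangent of half this angle, whatever the lens; pixels are square), "cx", "cy" (the principal point, pixels), "T" (4x4, takes a point from camera to world coordinates). Camera axes: x right, y down, z forward; pixel columns grow to the right and rows downward; lengths in m; the calibration is good to about 2 mm. A picture is of the moment at which its call begins: read the wrist's pose just before it. camera_model takes no time and is no camera call; for the wrist camera it gives the pose at the moment of the call.
- env.close_job(): hands the job in; it is judged then, once.
The state is a dict: "time_s": time; "q": joint angles; "qvel": joint speeds; "joint_efforts": joint torques, N m; "position": TCP position; "tool_rot": TCP orientation; "ft_force": force on the tool from outside, world axes, zero at the start; "wrist_torque": the same for the moment, N m; "grip_width": finger opening in m; "gripper_force": force on a finger pad.
Only numpy, scipy, OpenCV 4.12 (cv2) and the standard library are available. Lean on these libraries where they do the work, as an engineer would, in place of code of your own. Each camera call takes 0.05 s, during which the arm holds its last target. There are 200 camera calls.

## Working session

There is one attempt and no reset: what is moved stays moved. The work goes in short steps, Python scripts to look and compute and a tool call to move; the robot and the scene stay as the last step left them, time stands still between calls to the robot, and variables do not carry over. Pictures are saved under pics/ and viewed, at most 10 in all, crops included, and the job is handed in when it is done.

Besides the shell and the picture viewer there is one more tool, called after "Emit:" as a command line: name --argument value ..., lists and objects as JSON in quotes. servo_tool: Moves the arm, as the interface text tells. Its arguments: {"type":"object","properties":{"steps":{"type":"array"},"newtons":{"type":"number"}},"required":["steps"]}

```bash
mkdir -p pics; ls
cat > h.py <<'E'
import numpy as np, cv2
from rig import env
def K(n):
    m=env.camera_model(n); f=192/np.tan(np.radians(m["fovy"])/2); return f,m["cx"],m["cy"],np.array(m["T"])
def plane(n,u,v,z,k=None):
    f,cx,cy,T=k or K(n); d=T[:3,:3]@np.array([(u-cx)/f,(v-cy)/f,1]); o=T[:3,3]; return o+d*(z-o[2])/d[2]
def cloud(n,D,k=None):
    f,cx,cy,T=k or K(n); v,u=np.mgrid[:384,:512]
    P=np.stack([(u-cx)/f*D,(v-cy)/f*D,D],-1); return P@T[:3,:3].T+T[:3,3]
E
python3 - <<'E'
from h import *
a=[]
for n in("top","side"):
    k=K(n);im,D=env.get_image(n); np.savez(f"{n}.npz",im=im,D=D); a.append(im)
    cv2.imwrite(f"pics/{n}1.png",im[...,::-1]); print(n,k[3].round(3).tolist(),k[0])
s=env.observe(); print(s["time_s"],s["position"],s["grip_width"],np.round(s["tool_rot"],2).tolist())
E
```

```text
pics
top [[0.014, -0.993, 0.121, 0.357], [-1.0, -0.017, -0.026, 0.236], [0.028, -0.12, -0.992, 1.13], [0.0, 0.0, 0.0, 1.0]] 461.84913629996726
side [[0.83, 0.457, -0.32, 0.815], [0.557, -0.676, 0.483, -0.262], [0.004, -0.579, -0.815, 0.878], [0.0, 0.0, 0.0, 1.0]] 448.2831655797314
0.1 [0.16335713 0.52491899 0.24978393] 0.085388360068859 [[-0.95, 0.3, -0.0], [0.3, 0.95, -0.0], [0.0, -0.0, -1.0]]
```

View pics/top1.png

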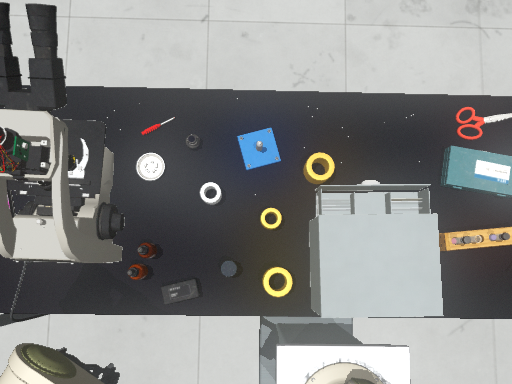

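View pics/side1.png

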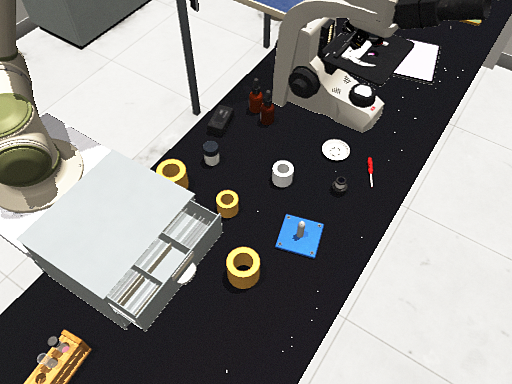

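The top view shows three yellow rings: A small at (271,218), B large at (319,168) and C large at (278,282). The white sleeve is at (210,193), the blue stand at (260,148), and dark pots at (193,141) and (229,268). The drawer cabinet stands right of and behind A. In the side view the small ring is at (228,204) and the post at (300,228). By the description I choose A; next I'll measure diameters.

Run:
```python
from h import *
for n in("top","side"):
    z=np.load(n+".npz");im,D=z["im"],z["D"];P=cloud(n,D)
    hsv=cv2.cvtColor(im,cv2.COLOR_RGB2HSV)
    for nm,lo,hi in(("yel",(18,110,80),(35,255,255)),("blue",(98,120,60),(125,255,255)),("white",(0,0,170),(180,40,255))):
        m=cv2.inRange(hsv,lo,hi); N,L,S,C=cv2.connectedComponentsWithStats(m)
        for i in range(1,N):
            if not 100<S[i,4]<2500: continue
            p=P[(L==i)&(D>0)]
            if len(p)<30: continue
            zt=np.percentile(p[:,2],95)
            if nm=="white" and not .03<zt<.06: continue
            t=p[p[:,2]>zt-.006]; (c,r)=cv2.minEnclosingCircle(t[:,:2].astype(np.float32))[:2]
            print(n,nm,C[i].round(),S[i,4],"ztop",zt.round(3),"c",np.round(c,3),"dia",round(2*r,3))
            if nm=="blue":
                rr=cv2.minAreaRect(p[:,:2].astype(np.float32)*1000); print(rr)
    q=P.reshape(-1,3)
    # post: points near the foot above z .03
    if n=="top": 
        for a,b in (((193,141),"dark1"),((229,268),"dark2"),((260,146),"post")):
            w=P[a[1]-10:a[1]+11,a[0]-10:a[0]+11].reshape(-1,3); w=w[w[:,2]>.025]; print(b,w.mean(0).round(3),w.min(0).round(3),w.max(0).round(3))
        w=P[180:330,300:445].reshape(-1,3); w=w[w[:,2]>.03]; print("cab",w.min(0).round(3),w.max(0).round(3))
a=np.load("top.npz")["im"][100:310,170:350]; cv2.imwrite("pics/crop.png",cv2.resize(a,None,fx=2.8,fy=2.8,interpolation=2)[...,::-1])
```

```text
top yel [319. 167.] 644 ztop 0.062 c [0.574 0.064] dia 0.069
top yel [271. 218.] 287 ztop 0.047 c [0.451 0.178] dia 0.049
top yel [478. 238.] 754 ztop 0.061 c [ 0.411 -0.31 ] dia 0.169
top yel [277. 282.] 556 ztop 0.063 c [0.303 0.163] dia 0.068
top blue [258. 149.] 1222 ztop 0.013 c [0.626 0.208] dia 0.122
((627.9016723632812, 208.65823364257812), (93.36579895019531, 92.65072631835938), 16.01171875)
top white [492. 169.] 505 ztop 0.041 c [ 0.579 -0.362] dia 0.093
top white [210. 192.] 220 ztop 0.046 c [0.509 0.323] dia 0.05
dark1 [0.628 0.366 0.075] [0.357 0.236 0.025] [0.651 0.382 1.13 ]
dark2 [0.332 0.274 0.069] [0.314 0.236 0.043] [0.357 0.292 1.13 ]
post [0.619 0.209 0.072] [0.357 0.201 0.027] [0.631 0.236 1.13 ]
cab [ 0.238 -0.233  0.03 ] [0.545 0.236 1.13 ]
side yel [173. 171.] 392 ztop 0.062 c [0.301 0.162] dia 0.069
side yel [227. 204.] 258 ztop 0.045 c [0.449 0.179] dia 0.052
side yel [242. 267.] 532 ztop 0.061 c [0.572 0.063] dia 0.067
side yel [ 62. 355.] 443 ztop 0.06 c [ 0.403 -0.273] dia 0.092
side yel [ 34. 375.] 115 ztop 0.058 c [ 0.392 -0.315] dia 0.036
side blue [277.   4.] 145 ztop -0.001 c [0.083 0.952] dia 0.127
((83.72730255126953, 960.7371215820312), (123.72149658203125, 67.90679931640625), 1.9693065881729126)
side blue [299. 236.] 1348 ztop 0.012 c [0.625 0.207] dia 0.123
((623.4549560546875, 211.0067138671875), (91.32511901855469, 98.11634826660156), 15.937993049621582)
side white [283. 168.] 206 ztop 0.046 c [0.507 0.321] dia 0.051
```

View pics/crop.png

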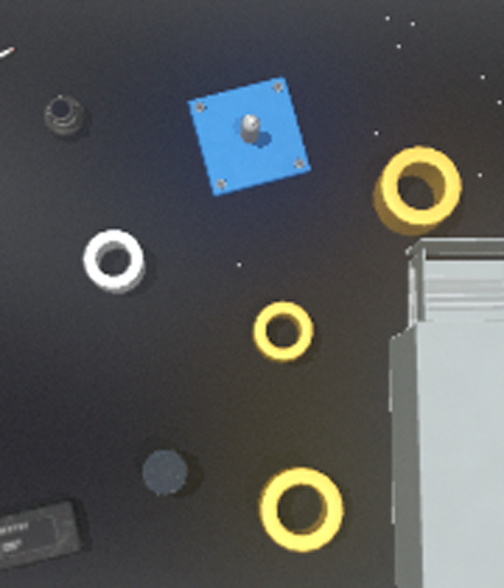

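The close crop shows ring A, here at (284,330), as the smallest plain yellow ring, with a diameter of about 50 mm and a top at about 45 mm. The other two are about 68 mm across, so the choice stands: A at about (0.450, 0.178), post at about (0.626, 0.208). One check of cabinet clearance, then I move.

Run:
```python
from h import *
z=np.load("top.npz");im,D=z["im"],z["D"];P=cloud("top",D)
for u,v in((380,260),(320,230),(315,195),(312,260),(350,200),(370,184)): print(u,v,P[v,u].round(3))
w=P[120:330,240:445].reshape(-1,3); w=w[(w[:,2]>.07)&(w[:,2]<.5)]; print(np.percentile(w,[1,50,99],axis=0).round(3))
w=P[135:158,245:275].reshape(-1,3); w=w[(w[:,2]>.03)&(w[:,2]<.09)]; print("post",len(w),w.mean(0).round(4),w.max(0).round(3))
```

```text
380 260 [ 0.355 -0.043  0.171]
320 230 [0.416 0.082 0.171]
315 195 [0.513 0.067 0.   ]
312 260 [0.353 0.081 0.051]
350 200 [0.489 0.002 0.099]
370 184 [ 0.516 -0.027  0.163]
[[ 0.243 -0.165  0.09 ]
 [ 0.371 -0.038  0.17 ]
 [ 0.516  0.083  0.174]]
post 47 [0.6241 0.2087 0.0529] [0.631 0.216 0.063]
```

Emit:
servo_tool --steps '[{"tx":2,"ty":-2.5,"tz":0,"yaw":-5},{"tx":2,"ty":-2.5,"tz":0,"yaw":-5},{"tx":2,"ty":-2.5,"tz":0,"yaw":-5},{"tx":2,"ty":-2.5,"tz":0,"yaw":-5},{"tx":2,"ty":-2.5,"tz":0,"yaw":-5},{"tx":2,"ty":-2.5,"tz":0,"yaw":-5},{"tx":2,"ty":-2.5,"tz":0,"yaw":-5},{"tx":2,"ty":-2.5,"tz":0,"yaw":-5},{"tx":2,"ty":-2.5,"tz":0,"yaw":-5},{"tx":2,"ty":-2.5,"tz":0,"yaw":-5},{"tx":2,"ty":-2.5,"tz":0,"yaw":-5},{"tx":2,"ty":-2.5,"tz":0,"yaw":-5}]'

```text
invalid input at $.steps[0]: expected keys tx, ty, tz, yaw, claw
```

Emit:
servo_tool --steps '[{"tx":2,"ty":-2.5,"tz":0,"yaw":-5,"claw":8.5},{"tx":2,"ty":-2.5,"tz":0,"yaw":-5,"claw":8.5},{"tx":2,"ty":-2.5,"tz":0,"yaw":-5,"claw":8.5},{"tx":2,"ty":-2.5,"tz":0,"yaw":-5,"claw":8.5},{"tx":2,"ty":-2.5,"tz":0,"yaw":-5,"claw":8.5},{"tx":2,"ty":-2.5,"tz":0,"yaw":-5,"claw":8.5},{"tx":2,"ty":-2.5,"tz":0,"yaw":-5,"claw":8.5},{"tx":2,"ty":-2.5,"tz":0,"yaw":-5,"claw":8.5},{"tx":2,"ty":-2.5,"tz":0,"yaw":-5,"claw":8.5},{"tx":2,"ty":-2.5,"tz":0,"yaw":-5,"claw":8.5},{"tx":2,"ty":-2.5,"tz":0,"yaw":-5,"claw":8.5},{"tx":2,"ty":-2.5,"tz":0,"yaw":-5,"claw":8.5}]'

```text
time_s: 1.3
position: [0.404, 0.224, 0.2501]
tool_rot: [[-0.216, 0.976, -0.001], [0.976, 0.216, -0.0], [0.0, -0.001, -1.0]]
ft_force: [-0.1, 0.9, 0.0]
grip_width: 0.085
gripper_force: 0.0
```

Both ring and post may now be in the wrist view.

Run:
```python
from h import *
k=K("wrist"); im,D=env.get_image("wrist"); np.savez("w1.npz",im=im,D=D)
print(k[3].round(3).tolist()); cv2.imwrite("pics/w1.png",im[...,::-1])
P=cloud("wrist",D,k);hsv=cv2.cvtColor(im,cv2.COLOR_RGB2HSV)
for nm,lo,hi in(("yel",(18,110,80),(35,255,255)),("blue",(98,120,60),(125,255,255))):
    N,L,S,C=cv2.connectedComponentsWithStats(cv2.inRange(hsv,lo,hi))
    for i in range(1,N):
        if S[i,4]<300: continue
        p=P[(L==i)&(D>0)]; print(nm,C[i].round(),S[i])
        if len(p)<50: continue
        zt=np.percentile(p[:,2],90); t=p[p[:,2]>zt-.005]; c,r=cv2.minEnclosingCircle(t[:,:2].astype(np.float32))
        print(nm,C[i].round(),zt.round(4),np.round(c,4),2*r)
```

```text
[[0.976, 0.208, 0.06, 0.387], [0.217, -0.937, -0.273, 0.293], [-0.001, 0.279, -0.96, 0.373], [0.0, 0.0, 0.0, 1.0]]
yel [147. 201.] [ 107  162   81   78 4362]
yel [147. 201.] 0.0598 [0.3001 0.1639] 0.06865748018026352
yel [290. 212.] [ 266  184   50   56 1931]
yel [290. 212.] 0.0435 [0.4475 0.1796] 0.04981721192598343
yel [353. 322.] [ 334  286   43   74 1831]
yel [353. 322.] 0.0594 [0.4876 0.1405] 0.2502855360507965
blue [442. 210.] [ 401  172   89   80 5422]
blue [442. 210.] 0.0098 [0.6231 0.2101] 0.12403520196676254
```

View pics/w1.png

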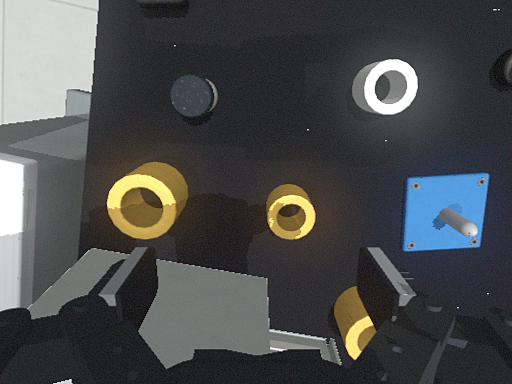

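The wrist view shows ring A at (290,212), the post tip at (472,230), the white sleeve at (385,87) and the large rings at (147,201) and (353,322). A measures (0.4475, 0.1796) and the stand (0.623, 0.210). Next I go over the ring and down.

Emit:
servo_tool --steps '[{"tx":2.2,"ty":-2.2,"tz":0,"yaw":0,"claw":8.5},{"tx":2.2,"ty":-2.2,"tz":0,"yaw":0,"claw":8.5},{"tx":0,"ty":0,"tz":-3,"yaw":0,"claw":8.5},{"tx":0,"ty":0,"tz":-3.5,"yaw":0,"claw":8.5},{"tx":0,"ty":0,"tz":-3.5,"yaw":0,"claw":8.5},{"tx":0,"ty":0,"tz":-3,"yaw":0,"claw":8.5},{"tx":0,"ty":0,"tz":-3,"yaw":0,"claw":8.5},{"tx":0,"ty":0,"tz":-2,"yaw":0,"claw":8.5},{"tx":0,"ty":0,"tz":-2,"yaw":0,"claw":8.5},{"tx":0,"ty":0,"tz":-1.2,"yaw":0,"claw":8.5},{"tx":0,"ty":0,"tz":-1,"yaw":0,"claw":8.5},{"tx":0,"ty":0,"tz":0,"yaw":0,"claw":8.5}]'

```text
time_s: 2.55
position: [0.447, 0.1811, 0.0273]
tool_rot: [[-0.22, 0.976, -0.002], [0.976, 0.22, -0.0], [0.0, -0.002, -1.0]]
ft_force: [0.3, 0.1, 0.3]
grip_width: 0.0849
gripper_force: 0.0
```

Emit:
servo_tool --steps '[{"tx":0,"ty":0,"tz":0,"yaw":0,"claw":6},{"tx":0,"ty":0,"tz":0,"yaw":0,"claw":5.3},{"tx":0,"ty":0,"tz":0,"yaw":0,"claw":4.6},{"tx":0,"ty":0,"tz":0,"yaw":0,"claw":4},{"tx":0,"ty":0,"tz":0,"yaw":0,"claw":4},{"tx":0,"ty":0,"tz":0,"yaw":0,"claw":4},{"tx":0,"ty":0,"tz":0,"yaw":0,"claw":4},{"tx":0,"ty":0,"tz":0,"yaw":0,"claw":4},{"tx":0,"ty":0,"tz":0,"yaw":0,"claw":4},{"tx":0,"ty":0,"tz":0,"yaw":0,"claw":4}]' --newtons 40

```text
time_s: 3.55
position: [0.4482, 0.1813, 0.0294]
tool_rot: [[-0.22, 0.976, 0.003], [0.976, 0.22, 0.0], [-0.0, 0.003, -1.0]]
ft_force: [0.3, 0.2, 5.4]
grip_width: 0.0496
gripper_force: 40.8
```

Emit:
servo_tool --steps '[{"tx":0,"ty":0,"tz":0.5,"yaw":0,"claw":4},{"tx":0,"ty":0,"tz":1.5,"yaw":0,"claw":4},{"tx":0,"ty":0,"tz":2,"yaw":0,"claw":4},{"tx":0,"ty":0,"tz":2,"yaw":0,"claw":4},{"tx":0,"ty":0,"tz":2,"yaw":0,"claw":4},{"tx":0,"ty":0,"tz":2,"yaw":0,"claw":4},{"tx":1.5,"ty":0.3,"tz":0,"yaw":0,"claw":4},{"tx":2.5,"ty":0.4,"tz":0,"yaw":0,"claw":4},{"tx":2.5,"ty":0.4,"tz":0,"yaw":0,"claw":4},{"tx":2.5,"ty":0.4,"tz":0,"yaw":0,"claw":4},{"tx":2.5,"ty":0.4,"tz":0,"yaw":0,"claw":4},{"tx":2.5,"ty":0.4,"tz":0,"yaw":0,"claw":4},{"tx":2.5,"ty":0.3,"tz":0,"yaw":0,"claw":4},{"tx":1,"ty":0.2,"tz":0,"yaw":0,"claw":4},{"tx":0,"ty":0,"tz":0,"yaw":0,"claw":4},{"tx":0,"ty":0,"tz":0,"yaw":0,"claw":4}]'

```text
time_s: 5.15
position: [0.6216, 0.209, 0.128]
tool_rot: [[-0.22, 0.975, -0.002], [0.975, 0.22, -0.0], [0.0, -0.002, -1.0]]
ft_force: [-0.3, 0.5, -3.5]
grip_width: 0.0493
gripper_force: 42.5
```

Run:
```python
from h import *
o=[]
for n in("wrist","side"):
    k=K(n); im,D=env.get_image(n); P=cloud(n,D,k);hsv=cv2.cvtColor(im,cv2.COLOR_RGB2HSV); o.append(im)
    for nm,lo,hi in(("yel",(18,110,80),(35,255,255)),("blue",(98,120,60),(125,255,255))):
        N,L,S,C=cv2.connectedComponentsWithStats(cv2.inRange(hsv,lo,hi))
        for i in range(1,N):
            p=P[(L==i)&(D>0)]
            if S[i,4]<100 or len(p)<50: continue
            zt=np.percentile(p[:,2],90); t=p[p[:,2]>zt-.006]; c,r=cv2.minEnclosingCircle(t[:,:2].astype(np.float32))
            print(n,nm,C[i].round(),zt.round(4),np.round(c,4),round(2*r,3))
print(env.observe()["position"].round(4))
side=cv2.resize(o[1][150:310,200:360],(512,512),interpolation=2)[:384]
cv2.imwrite("pics/b.png",cv2.resize(np.hstack([o[0],side]),None,fx=.78,fy=.78)[...,::-1])
```

```text
wrist yel [255. 283.] 0.1419 [0.6211 0.2069] 0.051
wrist yel [122. 372.] 0.06 [0.5662 0.141 ] 0.167
wrist blue [265. 172.] 0.0099 [0.6232 0.212 ] 0.12
side yel [173. 170.] 0.0612 [0.3007 0.1606] 0.069
side yel [302. 207.] 0.1429 [0.62   0.2042] 0.051
side yel [243. 266.] 0.0611 [0.5715 0.0634] 0.068
side yel [ 61. 357.] 0.0587 [ 0.4016 -0.2735] 0.091
side yel [ 33. 376.] 0.0575 [ 0.3896 -0.3167] 0.037
side blue [277.   4.] -0.0023 [0.083  0.9523] 0.128
side blue [300. 237.] 0.0114 [0.6242 0.207 ] 0.123
[0.6216 0.2091 0.1284]
```

View pics/b.png

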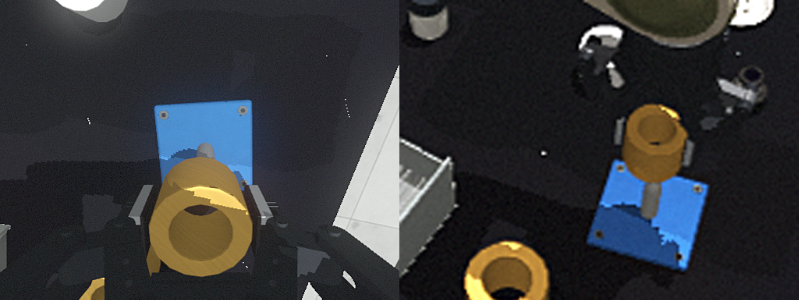

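Left half: the wrist view has the gripped ring at (200,230) with the post tip just beyond it at (205,150). Right half: the side crop has the ring at (655,140) above the post at (650,200). By the numbers the ring needs about +3 mm in x and y. Then lower.

Emit:
servo_tool --steps '[{"tx":0.3,"ty":0.3,"tz":0,"yaw":0,"claw":4},{"tx":0,"ty":0,"tz":0,"yaw":0,"claw":4},{"tx":0,"ty":0,"tz":-1,"yaw":0,"claw":4},{"tx":0,"ty":0,"tz":-1,"yaw":0,"claw":4},{"tx":0,"ty":0,"tz":-1,"yaw":0,"claw":4},{"tx":0,"ty":0,"tz":-0.5,"yaw":0,"claw":4},{"tx":0,"ty":0,"tz":-0.5,"yaw":0,"claw":4},{"tx":0,"ty":0,"tz":-0.5,"yaw":0,"claw":4},{"tx":0,"ty":0,"tz":0,"yaw":0,"claw":4}]'

```text
time_s: 6.15
position: [0.6252, 0.2121, 0.0826]
tool_rot: [[-0.22, 0.976, -0.001], [0.976, 0.22, -0.0], [0.0, -0.001, -1.0]]
ft_force: [0.4, 0.4, -3.4]
grip_width: 0.0497
gripper_force: 42.5
```

Run:
```python
from h import *
o=[]
for n,(r,c) in(("wrist",(180,150)),("side",(150,220))):
    k=K(n); im,D=env.get_image(n); P=cloud(n,D,k);hsv=cv2.cvtColor(im,cv2.COLOR_RGB2HSV)
    o.append(cv2.resize(im[r:r+(200 if n=="wrist" else 150),c:c+(200 if n=="wrist" else 150)],(400,400),interpolation=2))
    N,L,S,C=cv2.connectedComponentsWithStats(cv2.inRange(hsv,(18,110,60),(35,255,255)))
    for i in range(1,N):
        p=P[(L==i)&(D>0)]
        if len(p)<50: continue
        zt=np.percentile(p[:,2],90); t=p[p[:,2]>zt-.006]; cc,rr=cv2.minEnclosingCircle(t[:,:2].astype(np.float32))
        if rr<.03: print(n,C[i].round(),zt.round(4),np.round(cc,4),round(2*rr,3))
s=env.observe(); print(s["position"].round(4),s["ft_force"].round(1))
cv2.imwrite("pics/c.png",np.hstack(o)[...,::-1])
```

```text
wrist [255. 297.] 0.0966 [0.6245 0.2096] 0.051
side [302. 219.] 0.0981 [0.6248 0.2062] 0.048
side [ 33. 376.] 0.057 [ 0.3908 -0.3165] 0.037
[0.6256 0.2121 0.0835] [ 0.8  0.  -4. ]
```

View pics/c.png

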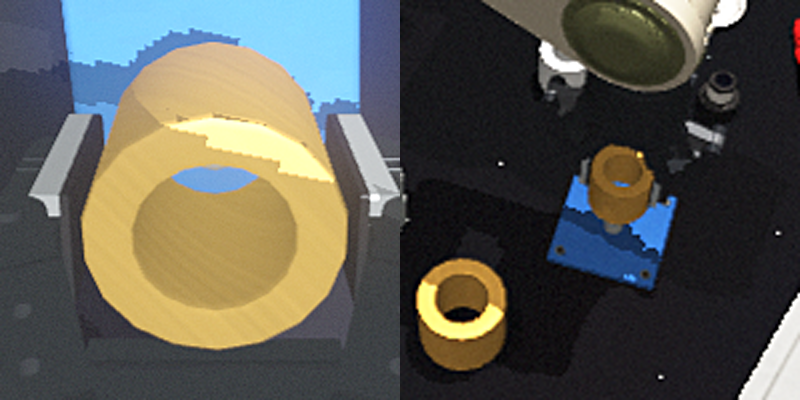

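Left crop: the bore at (215,240) is clear, with only the foot showing at (213,178), as expected once the nose is inside. Right crop: the ring at (621,190) has the post coming out below it at (613,228), with no contact force. I continue down with a 1 mm trim.

Emit:
servo_tool --steps '[{"tx":-0.1,"ty":0,"tz":-0.5,"yaw":0,"claw":4},{"tx":0,"ty":0,"tz":-0.6,"yaw":0,"claw":4},{"tx":0,"ty":0,"tz":-0.6,"yaw":0,"claw":4},{"tx":0,"ty":0,"tz":-0.6,"yaw":0,"claw":4},{"tx":0,"ty":0,"tz":-0.6,"yaw":0,"claw":4},{"tx":0,"ty":0,"tz":-0.6,"yaw":0,"claw":4},{"tx":0,"ty":0,"tz":-0.4,"yaw":0,"claw":4},{"tx":0,"ty":0,"tz":0,"yaw":0,"claw":4}]'

```text
time_s: 7.05
position: [0.6242, 0.2121, 0.0436]
tool_rot: [[-0.22, 0.976, -0.001], [0.976, 0.22, -0.0], [0.0, -0.001, -1.0]]
ft_force: [0.2, -0.0, -2.5]
grip_width: 0.0495
gripper_force: 42.5
```

Emit:
servo_tool --steps '[{"tx":0,"ty":0,"tz":-0.2,"yaw":0,"claw":4},{"tx":0,"ty":0,"tz":-0.1,"yaw":0,"claw":4},{"tx":0,"ty":0,"tz":-0.1,"yaw":0,"claw":4},{"tx":0,"ty":0,"tz":0,"yaw":0,"claw":4}]'

```text
time_s: 7.45
position: [0.6244, 0.2121, 0.0403]
tool_rot: [[-0.22, 0.975, -0.0], [0.975, 0.22, -0.0], [0.0, -0.0, -1.0]]
ft_force: [0.2, -0.4, -2.8]
grip_width: 0.0494
gripper_force: 42.5
```

Emit:
servo_tool --steps '[{"tx":0,"ty":0,"tz":-0.1,"yaw":0,"claw":4},{"tx":0,"ty":0,"tz":0,"yaw":0,"claw":4}]'

```text
time_s: 7.65
position: [0.6246, 0.2122, 0.0396]
tool_rot: [[-0.22, 0.976, 0.0], [0.976, 0.22, 0.0], [-0.0, 0.0, -1.0]]
ft_force: [-0.1, -0.3, -2.3]
grip_width: 0.0497
gripper_force: 42.6
```

Emit:
servo_tool --steps '[{"tx":0,"ty":0,"tz":-0.1,"yaw":0,"claw":4},{"tx":0,"ty":0,"tz":0,"yaw":0,"claw":4}]'

```text
time_s: 7.85
position: [0.6246, 0.2121, 0.0395]
tool_rot: [[-0.22, 0.975, 0.001], [0.975, 0.22, 0.0], [-0.0, 0.001, -1.0]]
ft_force: [-3.3, -0.5, 4.9]
grip_width: 0.0497
gripper_force: 43.2
```

The force rose by about 7.5 N at the expected height, so the sleeve is seated. Releasing now.

Emit:
servo_tool --steps '[{"tx":0,"ty":0,"tz":0,"yaw":0,"claw":5.3},{"tx":0,"ty":0,"tz":0,"yaw":0,"claw":6.2},{"tx":0,"ty":0,"tz":0,"yaw":0,"claw":7.5},{"tx":0,"ty":0,"tz":0,"yaw":0,"claw":8},{"tx":0,"ty":0,"tz":0,"yaw":0,"claw":8},{"tx":0,"ty":0,"tz":0,"yaw":0,"claw":8}]'

```text
time_s: 8.45
position: [0.6245, 0.2121, 0.0383]
tool_rot: [[-0.22, 0.976, -0.0], [0.976, 0.22, -0.0], [-0.0, -0.0, -1.0]]
ft_force: [-0.4, -0.5, 0.7]
grip_width: 0.0803
gripper_force: 0.0
```

Emit:
servo_tool --steps '[{"tx":0,"ty":0,"tz":1,"yaw":0,"claw":8},{"tx":0,"ty":0,"tz":1.5,"yaw":0,"claw":8},{"tx":0,"ty":0,"tz":2,"yaw":0,"claw":8},{"tx":0,"ty":0,"tz":3,"yaw":0,"claw":8},{"tx":0,"ty":0,"tz":3,"yaw":0,"claw":8},{"tx":0,"ty":0,"tz":3,"yaw":0,"claw":8},{"tx":0,"ty":0,"tz":3,"yaw":0,"claw":8},{"tx":0,"ty":0,"tz":0,"yaw":0,"claw":8},{"tx":0,"ty":0,"tz":0,"yaw":0,"claw":8}]'

```text
time_s: 9.35
position: [0.6244, 0.2121, 0.2041]
tool_rot: [[-0.22, 0.975, 0.001], [0.975, 0.22, 0.0], [-0.0, 0.001, -1.0]]
ft_force: [-0.4, 0.2, -0.2]
grip_width: 0.0799
gripper_force: 0.0
```

Run:
```python
from h import *
o=[]
for n,(r,c) in(("wrist",(0,0)),("side",(120,180))):
    k=K(n); im,D=env.get_image(n); P=cloud(n,D,k);hsv=cv2.cvtColor(im,cv2.COLOR_RGB2HSV)
    o.append(cv2.resize(im,(512,384))if n=="wrist" else cv2.resize(im[130:290,180:340],(384,384),interpolation=2))
    N,L,S,C=cv2.connectedComponentsWithStats(cv2.inRange(hsv,(18,110,60),(35,255,255)))
    for i in range(1,N):
        p=P[(L==i)&(D>0)]
        if len(p)<50: continue
        zt=np.percentile(p[:,2],90); t=p[p[:,2]>zt-.006]; cc,rr=cv2.minEnclosingCircle(t[:,:2].astype(np.float32))
        if rr<.03:
            print(n,C[i].round(),zt.round(4),np.round(cc,4),round(2*rr,3)); A=np.c_[t[:,:2],np.ones(len(t))]
s=env.observe(); print(s["time_s"],s["position"].round(4),s["ft_force"].round(1),s["grip_width"])
cv2.imwrite("pics/d.png",cv2.resize(np.hstack(o),None,fx=.89,fy=.89)[...,::-1])
```

```text
wrist [257. 180.] 0.0538 [0.6238 0.2099] 0.05
side [301. 224.] 0.0552 [0.6236 0.2078] 0.05
side [298. 238.] 0.0417 [0.6238 0.1881] 0.03
side [ 33. 376.] 0.0576 [ 0.3896 -0.3166] 0.037
9.45 [0.624  0.212  0.2023] [0.1 0.1 0. ] 0.07980877265278266
```

View pics/d.png

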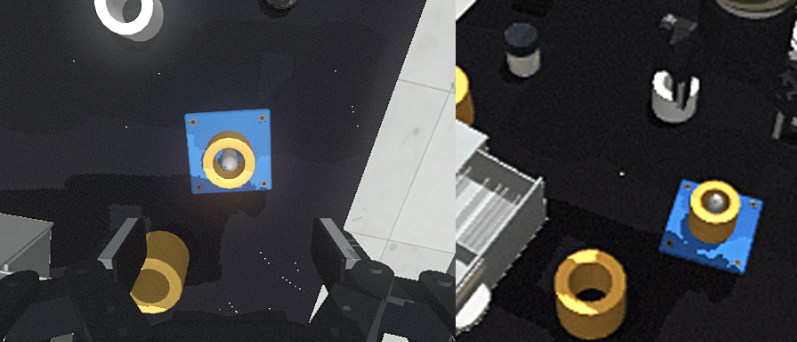

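The wrist view shows the sleeve on the post, with the nose in the bore at (228,160), and the side crop agrees at (715,205). The top face measures about 54 mm, which is 44 mm plus the 10 mm foot, so it sits flat. The gripper is clear, and the white sleeve is still standing.

```bash
python3 -c "
from rig import env
print(env.close_job())"
```

```text
the job is handed in; nothing more can be done
None
```

The smallest brass sleeve is over the post and sits flat on the blue foot, released with the gripper clear; the white sleeve and eyepiece were not touched, and I handed the job in at about 9.5 s.

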